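# Open the caterpillar's gate through the interlocked animal bolts

## Task

Let the caterpillar out: slide the butterfly, the snail and the ladybird each fully home to the far end of its groove, then slide the red gate fully open to the left and leave everything so. The animals are interlocked and only move in one hidden order, so feel for which one is free: when one resists, do not force it, leave it and try another. Do not knock the caterpillar, the doll or the cup.

Things in the scene. Friction and masses are not known exactly. Their poses are not given: they have to be found in the camera images.
- board: Honey-coloured wooden case, fixed, 270 mm (its x) by 340 mm (its y) by 50 mm high. Origin: centre of its underside, on the table. x points away from the robot, y to its left; turned up to 0.3 rad. One animal in each of three grooves along x, 85 mm apart; a fence with a red gate along y beyond. Exactly one animal is free at first; which is different every time and can only be felt.
- butterfly (a joint): Travel (m) of the orange varnished butterfly along its groove: 0 at its near end, 0.042 fully home against its end stop at the far end (board +x). Starts between 0 and 0.003. Free, it slides with about 2 N of friction. Blocked, it still slides loosely to about 0.007, where it meets a springy stop (3 N per mm). It stays where it is left.
- butterfly_grip (a point): Centre of the grip of the orange varnished butterfly: a block 28 x 28 mm, sides along the board's axes, 56.5 to 86.5 mm above the table, figure on top to 101 mm. It stands on a carriage plate 60 mm (board x) by 34 mm, top 56.5 mm above the table. Moves with the joint; at joint 0 it is at x = -45 mm in the board's frame, y = -85, 0 or 85 mm.
- snail (a joint): Travel (m) of the grey painted snail shell along its groove: 0 at its near end, 0.042 fully home against its end stop at the far end (board +x). Starts between 0 and 0.003. Free, it slides with about 2 N of friction. Blocked, it still slides loosely to about 0.007, where it meets a springy stop (3 N per mm). It stays where it is left.
- snail_grip (a point): Centre of the grip of the grey painted snail shell: a block 28 x 28 mm, sides along the board's axes, 56.5 to 86.5 mm above the table, figure on top to 101 mm. It stands on a carriage plate 60 mm (board x) by 34 mm, top 56.5 mm above the table. Moves with the joint; at joint 0 it is at x = -45 mm in the board's frame, y = -85, 0 or 85 mm.
- ladybird (a joint): Travel (m) of the violet ladybird with black dots along its groove: 0 at its near end, 0.042 fully home against its end stop at the far end (board +x). Starts between 0 and 0.003. Free, it slides with about 2 N of friction. Blocked, it still slides loosely to about 0.007, where it meets a springy stop (3 N per mm). It stays where it is left.
- ladybird_grip (a point): Centre of the grip of the violet ladybird with black dots: a block 28 x 28 mm, sides along the board's axes, 56.5 to 86.5 mm above the table, figure on top to 101 mm. It stands on a carriage plate 60 mm (board x) by 34 mm, top 56.5 mm above the table. Moves with the joint; at joint 0 it is at x = -45 mm in the board's frame, y = -85, 0 or 85 mm.
- gate (a joint): Travel (m) of the red gate along the fence, towards board +y: 0 shut, 0.07 fully open against its end stop. Starts between 0 and 0.003. Free, it slides with about 2 N; while locked it meets a springy stop (3 N per mm) at about 0.006.
- gate_knob (a point): Centre of the gate's round upright wooden knob, 22 mm in diameter, 91.5 to 117.5 mm above the table, on top of the gate (80 mm along board y, 10 mm thick, top at 91.5 mm). Moves with the gate; shut, it is at x = 62, y = -35 mm in the board's frame. The fixed fence, 10 mm thick, stands 15 mm farther in x, its top at 90 mm.
- stop_a: Hidden sprung wooden stop inside the board, unseen; it sinks when the first animal goes home and until then blocks the second. It sinks 14 mm and stays down. Which animal is first, second and third is drawn anew each time. The stop cracks if a blocked piece is pressed against it with more than 20 N. Its origin is the board's origin, 14 mm lower when sunk.
- stop_b: Hidden sprung wooden stop inside the board, unseen; it sinks when the second animal goes home and until then blocks the third. It sinks 14 mm and stays down. Which animal is first, second and third is drawn anew each time. The stop cracks if a blocked piece is pressed against it with more than 20 N. Its origin is the board's origin, 14 mm lower when sunk.
- stop_c: Hidden sprung wooden stop inside the board, unseen; it sinks when the third animal goes home and until then blocks the gate. It sinks 14 mm and stays down. Which animal is first, second and third is drawn anew each time. The stop cracks if a blocked piece is pressed against it with more than 20 N. Its origin is the board's origin, 14 mm lower when sunk.
- caterpillar: Lime caterpillar segment, loose block 30 x 44 x 34 mm high, standing on the board behind the gate, top 84 mm above the table. Origin: centre of its underside. Bystander.
- doll: Blue wooden peg doll, loose, 36 mm in diameter, 62 mm high, on the table to the left of the board. Origin: centre of its underside. Bystander.
- cup: Yellow stacking cup, loose, 68 mm in diameter, 60 mm high, on the table to the right of the board. Origin: centre of its underside. Bystander.

How it is judged:
On the way, in this order (a step that is already met when the one before it is completed fails the run):
1. a first animal is home (value of joint any of butterfly, snail, ladybird above 0.038 m), for 0.1 s.
2. all three animals are home (value of joint each of butterfly, snail, ladybird above 0.038 m), for 0.1 s.
3. the gate is open (value of joint gate above 0.065 m), for 0.1 s.
At the end, for the whole second after the job is handed in: All three animals are within 4 mm of the far end of their grooves (joint above 0.038 of 0.042), the gate is within 5 mm of fully open (above 0.065 of 0.070), all at rest (all of step 2 and value of joint gate above 0.065 m and velocity of joint butterfly between -0.01 and 0.01 m/s and velocity of joint snail between -0.01 and 0.01 m/s and velocity of joint ladybird between -0.01 and 0.01 m/s and velocity of joint gate between -0.01 and 0.01 m/s); the robot touches nothing.
It fails at once if a blocked animal or the locked gate is forced: more than 20 N on a hidden stop (contact force between any of stop_a, stop_b, stop_c and anything else above 20 N).
It fails at once if a bystander is shifted by more than 15 mm or tipped (distance of any of caterpillar, doll, cup from where it was at the start of the episode above 0.015 m or angle between any of caterpillar, doll, cup's own z axis and vertical above 0.4 rad).
It also fails if it takes over 67 s, if anything falls off the work surface, if the arm or the gripper's body presses on something with over 40 N, if the wrist force passes 120 N, or if a joint passes its speed limit or range.

## Robot

A 6-joint arm with a two-finger parallel gripper is mounted at the origin on the work surface. World frame = base frame: x ahead of the robot, y to its left, z up, the work surface at z = 0. Lengths are in m, angles in rad, forces in N, time in s.
With the tool pointing down it reaches from about 0.35 to 0.975 m from the base axis. Payload 7.1 kg.
Tool frame: the origin (TCP) lies at the very end of the fingers, on their centre line; the grasp point (between the pads) lies robot.grip_depth behind it (robot.grip_depth is the distance from the TCP to the grasp point, in m); z points along the fingers, y is the line along which they close (so a half turn about z gives the same grasp; the last joint's range is limited). The gripper opens to 88 mm and grips with 3 to 60 N. Pads are 20 mm wide; open, the fingers measure 115 mm over their backs; the gripper's body (75 mm by 178 mm) begins 61 mm behind the grasp point.
Start: joints at [1.25, 0.423, 1.63, -0, 1.089, -0.019], TCP at [0.186, 0.597, 0.223] pointing down, gripper open.
Joint ranges: [-3, 3], [-0.9, 2.11], [0.09, 2.58], [-1.31, 4.45], [0.11, 2.69], [-2.54, 2.54]. Speed limits (rad/s): [2.39, 2.39, 3.01, 3.14, 3.14, 3.14].

## Interface

Orientations are given as a rotation vector (axis times angle).
In Python, from bench import sense, optics, robot gives the robot as it stands.
- The arm moves only by the tool move_arm, never from a script. Its argument "motion" is a list that holds one entry, the list of rows, each a list of 7 numbers: the turn, a rotation vector about the world's x, y, z in rad, then the shift along the world's x, y, z in cm, then the closure in counts, from 0 (fully open) to 255 (shut). In form: [[[ax, ay, az, tx, ty, tz, fingers], ...]]. A call has 1 to 20 rows; each row is the pose to reach, as a shift and turn from the pose commanded when the call began; what a row does not reach only later rows make up. A row lasts 1/12 s, in which the tool goes at most 41.7 mm and 7.16 degrees, less where a joint would pass 70% of its speed; a pose out of reach is approached as far as the arm can. A call with a gripper value outside its range is refused whole. The fingers move at their own pace and stop on an object; "grip_force" is the grip in N (left out, the last holds). Time passes only in rows, so rows that repeat a pose let the fingers close. It gives the time, the measured TCP pose, the force, the opening and the grip force at its end, in the units of the state.
- sense(): the state, without advancing time (a new reading comes with each control period).
- optics.camera(name): name is "scene" or "side" or "wrist"; returns a dict with "img" (400x640x3 uint8, blue, green, red), "intrinsics" (3x3 intrinsics, pixels), "rvec" (rotation vector, rad) and "tvec" (3), from world to camera coordinates, as OpenCV has them; the wrist camera has in their place "T_tool_cam" (4x4, takes a point from camera to tool coordinates, whose origin is the TCP and whose axes are the flange's). Camera axes: x right, y down, z forward; pixel columns grow to the right and rows downward; lengths in m; the calibration is good to about 2 mm. A picture is of the moment at which its call begins: read the wrist's pose just before it. There is no depth.
- robot.finish_job(): hands the job in; it is judged then, once.
The state is a dict: "clock": time; "q": joint angles; "joint_velocities": joint speeds; "joint_torque": joint torques, N m; "position": TCP position; "tool_rot": TCP orientation; "ft_force": force on the tool from outside, world axes, zero at the start; "ft_torque": the same for the moment, N m; "gripper_width": finger opening in m; "finger_force": force on a finger pad.
Only numpy, scipy, OpenCV 4.12 (cv2) and the standard library are available. Lean on these libraries where they do the work, as an engineer would, in place of code of your own. Each camera call takes 0.05 s, during which the arm holds its last target. There are 200 camera calls.

## Working session

There is one attempt and no reset: what is moved stays moved. The work goes in short steps, Python scripts to look and compute and a tool call to move; the robot and the scene stay as the last step left them, time stands still between calls to the robot, and variables do not carry over. Pictures are saved under pics/ and viewed, at most 10 in all, crops included, and the job is handed in when it is done.

Besides the shell and the picture viewer there is one more tool, called after ">>>" by a JSON object that holds its "fn" and its "kwargs". move_arm: Moves the arm, as the interface text tells. Its arguments: {"type":"object","properties":{"motion":{"type":"array","items":{"type":"array","items":{"type":"array","items":{"type":"number"}}}},"grip_force":{"type":"number"}},"required":["motion"]}

```bash
ls; mkdir -p pics; python3 - <<'E'
from bench import sense, optics, robot
import cv2
s=sense();print(s, robot.grip_depth)
for n in("scene","side"):
    c=optics.camera(n);cv2.imwrite(f"pics/{n}0.png",c["img"]);print(n,c["rvec"],c["tvec"],c["intrinsics"])
E
```

```text
pics
{'clock': 0.0, 'q': array([ 1.25000597e+00,  4.23804715e-01,  1.63062932e+00, -1.83877241e-05,
        1.08861277e+00, -1.90129601e-02]), 'joint_velocities': array([ 1.45169166e-05, -4.97105062e-04,  2.34259278e-04, -6.06316861e-04,
       -7.02992234e-04, -3.79498735e-04]), 'joint_torque': array([ 1.57900737e-03, -5.44625902e+01, -2.73673171e+01,  6.45114155e-02,
        2.27497896e-02, -9.62155173e-05]), 'position': array([0.18558391, 0.59626269, 0.22194809]), 'tool_rot': array([-4.72186202e-01, -3.10567151e+00,  2.25545164e-03]), 'ft_force': array([ 0.78851457,  0.54420658, -0.03844136]), 'ft_torque': array([-0.01796554,  0.00577649,  0.01477005]), 'finger_force': 0.0, 'gripper_width': 0.08771850247261745} 0.0187
scene [ 1.43609501  2.14449969 -0.90029491] [ 0.20119423 -0.33109123  1.31140315] [[425.65179446   0.         311.65637948]
 [  0.         425.65179446 202.28085585]
 [  0.           0.           1.        ]]
side [ 0.23408005 -2.83064447  1.2385321 ] [0.59468673 0.13210118 0.94527717] [[362.85903068   0.         321.78372198]
 [  0.         362.85903068 198.71747458]
 [  0.           0.           1.        ]]
```

View pics/scene0.png

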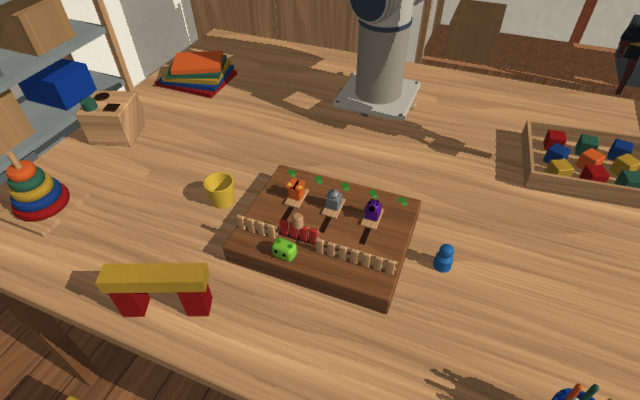

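View pics/side0.png

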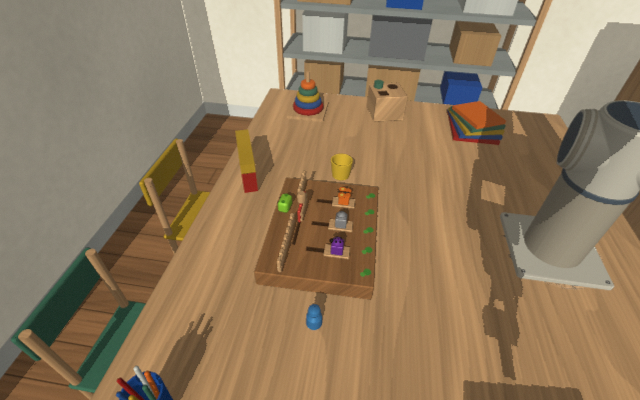

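The scene view looks from beyond the board toward the robot. It shows the butterfly at (296,188), snail at (333,200), ladybird at (372,210), knob at (298,220) and caterpillar at (284,249). In the side view, the butterfly is at (344,196), snail at (341,220) and ladybird at (337,246). So the butterfly is on the right (y=-85), the snail in the middle and the ladybird on the left.

```bash
python3 - <<'E'
import cv2,numpy as np
a=cv2.imread("pics/scene0.png")[155:310,215:430];b=cv2.imread("pics/side0.png")[165:300,250:395]
a=cv2.resize(a,None,fx=3.7,fy=3.7,interpolation=cv2.INTER_CUBIC);b=cv2.resize(b,None,fx=4.4,fy=4.4,interpolation=cv2.INTER_CUBIC)
cv2.imwrite("pics/ca.png",a);cv2.imwrite("pics/cb.png",b)
E
```

```text
(no output)
```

View pics/ca.png

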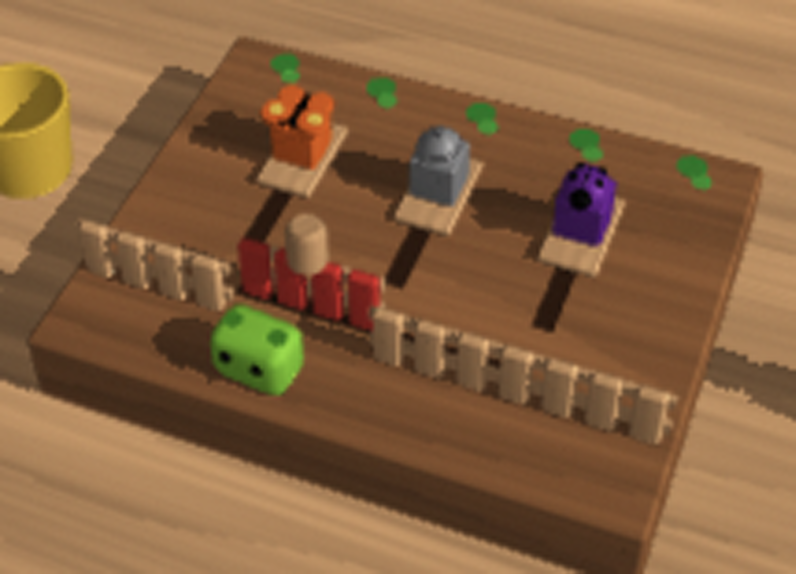

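View pics/cb.png

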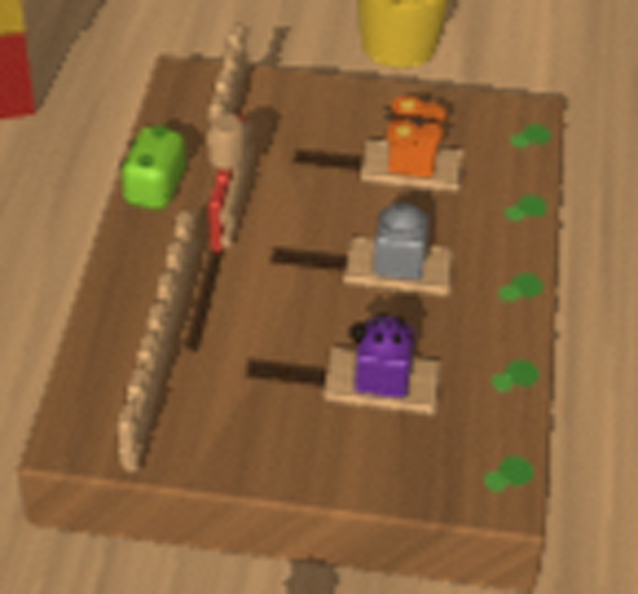

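The crops show the board's top corners: scene crop (240,38), (762,168), (645,541), (33,343); side crop (565,95), (541,540), (25,472), (163,57). I'll cast these to z=0.05 and fit the pose.

```bash
cat > h.py <<'E'
from bench import sense, optics, robot
import cv2,numpy as np
def ray(c,p,z):
    R=cv2.Rodrigues(c["rvec"])[0];o=-R.T@np.ravel(c["tvec"])
    d=R.T@np.linalg.inv(c["intrinsics"])@np.array([*p,1.]);return (o+d*(z-o[2])/d[2])[:2]
E
python3 - <<'E'
from h import *
L=np.array([[-.135,-.17],[-.135,.17],[.135,.17],[.135,-.17]])
S={"scene":(np.array([[240,38],[762,168],[645,541],[33,343]])/3.7+[214.5,154.5]),"side":(np.array([[565,95],[541,540],[25,472],[163,57]])/4.4+[249.5,164.5])}
def fit(L,W):
    cl=L.mean(0);cw=W.mean(0);a=L-cl;b=W-cw
    th=np.arctan2((a[:,0]*b[:,1]-a[:,1]*b[:,0]).sum(),(a*b).sum());R=np.array([[np.cos(th),-np.sin(th)],[np.sin(th),np.cos(th)]])
    t=cw-R@cl;return th,t,(W-(L@R.T+t))*1e3
A=[]
for n,p in S.items():
    c=optics.camera(n);W=np.array([ray(c,q,.05) for q in p]);A.append(W);print(n,*fit(L,W))
    # plate corners/top feature checks
    hsv=cv2.cvtColor(c["img"],cv2.COLOR_BGR2HSV)
    x0,y0,x1,y1=(215,155,430,310) if n=="scene" else (250,165,395,300)
    for k,lo,hi in(("or",(5,180,120),(14,255,255)),("vi",(125,100,40),(150,255,255)),("gr",(95,30,60),(120,120,200))):
        m=cv2.inRange(hsv,lo,hi)[y0:y1,x0:x1];ct=max(cv2.findContours(m,0,2)[0],key=cv2.contourArea);M=cv2.moments(ct)
        pc=(M["m10"]/M["m00"]+x0,M["m01"]/M["m00"]+y0);print(k,pc,M["m00"],ray(c,pc,.08))
th,t,r=fit(np.r_[L,L],np.r_[A[0],A[1]]);print(th,t,r)
R=np.array([[np.cos(th),-np.sin(th)],[np.sin(th),np.cos(th)]])
for p in([-.045,-.085],[-.045,0],[-.045,.085],[.062,-.035]):print(p,R@p+t)
E
```

```text
scene 0.01892342926794818 [0.59233649 0.06489391] [[ 1.80325405  2.26461106]
 [ 1.99054931 -2.92163737]
 [-1.29010486 -3.50720903]
 [-2.5036985   4.16423534]]
or (296.1417965850037, 188.4617668893838) 224.5 [ 0.55066414 -0.02025368]
vi (372.5836820083682, 209.84170153417014) 239.0 [0.55099337 0.14896722]Traceback (most recent call last):
  File "<stdin>", line 15, in <module>
ValueError: max() iterable argument is empty
```

```bash
python3 - <<'E'
from h import *
L=np.array([[-.135,-.17],[-.135,.17],[.135,.17],[.135,-.17]])
S={"scene":(np.array([[240,38],[762,168],[645,541],[33,343]])/3.7+[214.5,154.5]),"side":(np.array([[565,95],[541,540],[25,472],[163,57]])/4.4+[249.5,164.5])}
def fit(L,W):
    cl=L.mean(0);cw=W.mean(0);a=L-cl;b=W-cw
    th=np.arctan2((a[:,0]*b[:,1]-a[:,1]*b[:,0]).sum(),(a*b).sum());R=np.array([[np.cos(th),-np.sin(th)],[np.sin(th),np.cos(th)]])
    t=cw-R@cl;return th,t,((W-(L@R.T+t))*1e3).round(1)
A=[]
B={"scene":[(296.1,188.5),(440/3.7+214.5,168/3.7+154.5),(372.6,209.8),(306/3.7+214.5,231/3.7+154.5)],"side":[(415/4.4+249.5,135/4.4+164.5),(402/4.4+249.5,242/4.4+164.5),(384/4.4+249.5,358/4.4+164.5),(226/4.4+249.5,128/4.4+164.5)]}
for n,p in S.items():
    c=optics.camera(n);W=np.array([ray(c,q,.05) for q in p]);A.append(W);print(n,*fit(L,W))
    for q in B[n]:print(ray(c,q,.08),ray(c,q,.1175))
th,t,r=fit(np.r_[L,L],np.r_[A[0],A[1]]);print(th,t)
R=np.array([[np.cos(th),-np.sin(th)],[np.sin(th),np.cos(th)]])
for p in([-.045,-.085],[-.045,0],[-.045,.085],[.062,-.035]):print(p,R@p+t)
E
```

```text
scene 0.01892342926794818 [0.59233649 0.06489391] [[ 1.8  2.3]
 [ 2.  -2.9]
 [-1.3 -3.5]
 [-2.5  4.2]]
[ 0.550805   -0.02028766] [ 0.58634554 -0.00229823]
[0.55362013 0.0656685 ] [0.5889909  0.07847448]
[0.55086976 0.1489633 ] [0.5864064  0.15674631]
[0.6251619  0.01576217] [0.65621846 0.03157767]
side 0.01728043102603735 [0.58891715 0.06028474] [[ 1.4 -2. ]
 [ 4.5  0. ]
 [-2.9 -0.6]
 [-3.   2.6]]
[ 0.54847296 -0.02479181] [0.54619203 0.01669557]
[0.54573379 0.06556721] [0.54361166 0.10181582]
[0.5451755  0.15087396] [0.54308574 0.18217673]
[ 0.66180413 -0.01067246] [0.65295258 0.02999631]
0.018098841885130914 [0.59062682 0.06258932]
[-0.045, -0.085] [ 0.54717251 -0.02321116]
[-0.045, 0] [0.54563419 0.06177492]
[-0.045, 0.085] [0.54409587 0.146761  ]
[0.062, -0.035] [0.65325009 0.02871712]
```

Both views agree on the pose to about 3 mm: board at (0.591, 0.063), yaw about 0.018. I'll push with closed fingers behind each block, starting with the ladybird at y=0.147.

>>> {"fn": "move_arm", "kwargs": {"motion": [[[0, 0, 0.32, 31.4, -44.9, -1, 255], [0, 0, 0.32, 31.4, -44.9, -1, 255], [0, 0, 0.32, 31.4, -44.9, -1, 255], [0, 0, 0.32, 31.4, -44.9, -1, 255], [0, 0, 0.32, 31.4, -44.9, -1, 255], [0, 0, 0.32, 31.4, -44.9, -1, 255], [0, 0, 0.32, 31.4, -44.9, -1, 255], [0, 0, 0.32, 31.4, -44.9, -1, 255], [0, 0, 0.32, 31.4, -44.9, -1, 255], [0, 0, 0.32, 31.4, -44.9, -1, 255], [0, 0, 0.32, 31.4, -44.9, -1, 255], [0, 0, 0.32, 31.4, -44.9, -1, 255], [0, 0, 0.32, 31.4, -44.9, -1, 255], [0, 0, 0.32, 31.4, -44.9, -1, 255], [0, 0, 0.32, 31.4, -44.9, -1, 255], [0, 0, 0.32, 31.4, -44.9, -1, 255], [0, 0, 0.32, 31.4, -44.9, -1, 255], [0, 0, 0.32, 31.4, -44.9, -1, 255], [0, 0, 0.32, 31.4, -44.9, -1, 255], [0, 0, 0.32, 31.4, -44.9, -1, 255]]]}}

```text
clock: 1.92
position: [0.4992, 0.1488, 0.2128]
tool_rot: [-0.032, 3.141, 0.0]
ft_force: [-0.5, -0.0, -0.2]
gripper_width: 0.0005
finger_force: 0.0
```

>>> {"fn": "move_arm", "kwargs": {"motion": [[[0, 0, 0, 0, -0.2, -8, 255], [0, 0, 0, 0, -0.2, -12, 255], [0, 0, 0, 0, -0.2, -13.5, 255], [0, 0, 0, 0, -0.2, -14.6, 255], [0, 0, 0, 0, -0.2, -14.6, 255], [0, 0, 0, 0.6, -0.2, -14.6, 255], [0, 0, 0, 1.2, -0.2, -14.6, 255], [0, 0, 0, 1.2, -0.2, -14.6, 255]]]}}

```text
clock: 2.58
position: [0.5151, 0.1466, 0.0689]
tool_rot: [-0.029, 3.136, 0.002]
ft_force: [0.2, 0.0, 0.8]
gripper_width: 0.0006
finger_force: 0.0
```

```bash
python3 - <<'E'
from h import *
c=optics.camera("side");cv2.imwrite("pics/s1.png",cv2.resize(c["img"][140:310,240:420],None,fx=3.3,fy=3.3,interpolation=2));print(sense()["position"],sense()["ft_force"])
E
```

```text
[0.5143008  0.14637951 0.06879542] [-0.20024044 -0.26177587  0.5271821 ]
```

View pics/s1.png

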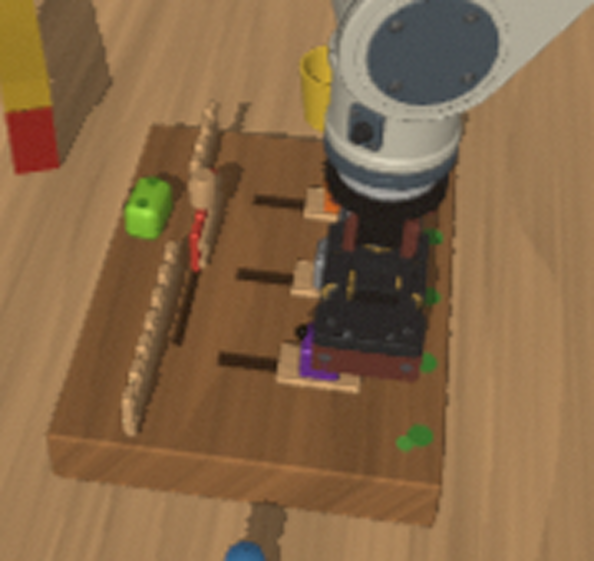

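The view shows the gripper just behind the violet ladybird (330,355), clear of the other pieces and not yet touching. Next is a gentle probe.

>>> {"fn": "move_arm", "kwargs": {"motion": [[[0, 0, 0, 0.3, 0, 0, 255], [0, 0, 0, 0.6, 0, 0, 255], [0, 0, 0, 0.9, 0, 0, 255], [0, 0, 0, 0.9, 0, 0, 255]]]}}

```text
clock: 2.97
position: [0.5216, 0.1458, 0.0672]
tool_rot: [-0.028, 3.14, 0.0]
ft_force: [-0.1, 0.2, -1.0]
gripper_width: 0.0007
finger_force: 0.0
```

>>> {"fn": "move_arm", "kwargs": {"motion": [[[0, 0, 0, 0.2, 0, 0, 255], [0, 0, 0, 0.4, 0, 0, 255], [0, 0, 0, 0.4, 0, 0, 255]]]}}

```text
clock: 3.22
position: [0.5248, 0.1457, 0.0666]
tool_rot: [0.028, -3.141, 0.0]
ft_force: [-1.4, -0.3, -0.4]
gripper_width: 0.0006
finger_force: 0.2
```

>>> {"fn": "move_arm", "kwargs": {"motion": [[[0, 0, 0, 0.2, 0, 0, 255], [0, 0, 0, 0.4, 0, 0, 255], [0, 0, 0, 0.4, 0, 0, 255]]]}}

```text
clock: 3.47
position: [0.5281, 0.1457, 0.0665]
tool_rot: [0.028, -3.14, 0.0]
ft_force: [-4.4, 1.1, 3.6]
gripper_width: 0.0006
finger_force: 2.2
```

>>> {"fn": "move_arm", "kwargs": {"motion": [[[0, 0, 0, 0.1, 0, 0, 255], [0, 0, 0, 0.2, 0, 0, 255], [0, 0, 0, 0.2, 0, 0, 255]]]}}

```text
clock: 3.72
position: [0.529, 0.1457, 0.0665]
tool_rot: [0.028, -3.138, 0.001]
ft_force: [-7.3, 1.2, 5.7]
gripper_width: 0.0005
finger_force: 3.8
```

The force climbs at about 3 N/mm, so the ladybird is blocked. I'll back off and try the snail.

>>> {"fn": "move_arm", "kwargs": {"motion": [[[0, 0, 0, -1.5, 0, 0, 255], [0, 0, 0, -2.9, 0, 1, 255], [0, 0, 0, -2.9, -4, 1, 255], [0, 0, 0, -2.9, -8.4, 1, 255], [0, 0, 0, -2.9, -8.4, 0, 255], [0, 0, 0, -1, -8.4, 0, 255], [0, 0, 0, -0.6, -8.4, 0, 255], [0, 0, 0, -0.3, -8.4, 0, 255], [0, 0, 0, -0.3, -8.4, 0, 255]]]}}

```text
clock: 4.47
position: [0.5284, 0.0621, 0.0666]
tool_rot: [-0.029, 3.141, 0.0]
ft_force: [0.2, 0.8, 0.5]
gripper_width: 0.0006
finger_force: 0.0
```

>>> {"fn": "move_arm", "kwargs": {"motion": [[[0, 0, 0, 0.2, 0, 0, 255], [0, 0, 0, 0.35, 0, 0, 255], [0, 0, 0, 0.35, 0, 0, 255]]]}}

```text
clock: 4.72
position: [0.5309, 0.0623, 0.0666]
tool_rot: [0.03, -3.141, -0.0]
ft_force: [-1.3, 0.5, -0.7]
gripper_width: 0.0003
finger_force: 0.5
```

>>> {"fn": "move_arm", "kwargs": {"motion": [[[0, 0, 0, 0.1, 0, 0, 255], [0, 0, 0, 0.2, 0, 0, 255], [0, 0, 0, 0.2, 0, 0, 255]]]}}

```text
clock: 4.97
position: [0.5332, 0.0619, 0.0667]
tool_rot: [0.029, -3.141, -0.0]
ft_force: [-2.4, 1.8, 0.4]
gripper_width: 0.0003
finger_force: 0.7
```

>>> {"fn": "move_arm", "kwargs": {"motion": [[[0, 0, 0, 0.1, 0, 0, 255], [0, 0, 0, 0.2, 0, 0, 255], [0, 0, 0, 0.2, 0, 0, 255]]]}}

```text
clock: 5.22
position: [0.5355, 0.0617, 0.0667]
tool_rot: [-0.029, 3.141, 0.0]
ft_force: [-1.7, 1.0, 0.5]
gripper_width: 0.0005
finger_force: 0.6
```

>>> {"fn": "move_arm", "kwargs": {"motion": [[[0, 0, 0, 0.1, 0, 0, 255], [0, 0, 0, 0.1, 0, 0, 255]]]}}

```text
clock: 5.38
position: [0.5365, 0.0617, 0.0667]
tool_rot: [-0.028, 3.141, 0.0]
ft_force: [-1.2, 0.2, 0.0]
gripper_width: 0.0006
finger_force: 0.5
```

The snail is free, so I'll slide it on toward home.

>>> {"fn": "move_arm", "kwargs": {"motion": [[[0, 0, 0, 0.4, 0, 0, 255], [0, 0, 0, 0.8, 0, 0, 255], [0, 0, 0, 1.2, 0, 0, 255], [0, 0, 0, 1.6, 0, 0, 255], [0, 0, 0, 2.0, 0, 0, 255], [0, 0, 0, 2.3, 0, 0, 255], [0, 0, 0, 2.5, 0, 0, 255], [0, 0, 0, 2.5, 0, 0, 255]]]}}

```text
clock: 6.05
position: [0.5621, 0.0617, 0.0668]
tool_rot: [-0.029, 3.14, -0.0]
ft_force: [0.7, 0.8, -0.4]
gripper_width: 0.0005
finger_force: 0.0
```

>>> {"fn": "move_arm", "kwargs": {"motion": [[[0, 0, 0, 0.1, 0, 0, 255], [0, 0, 0, 0.2, 0, 0, 255], [0, 0, 0, 0.2, 0, 0, 255]]]}}

```text
clock: 6.3
position: [0.5624, 0.0616, 0.0667]
tool_rot: [0.029, -3.14, 0.0]
ft_force: [-4.8, 0.3, 3.1]
gripper_width: 0.0004
finger_force: 2.4
```

>>> {"fn": "move_arm", "kwargs": {"motion": [[[0, 0, 0, 0.1, 0, 0, 255], [0, 0, 0, 0.2, 0, 0, 255], [0, 0, 0, 0.2, 0, 0, 255]]]}}

```text
clock: 6.55
position: [0.5624, 0.0616, 0.0665]
tool_rot: [0.028, -3.136, 0.001]
ft_force: [-10.9, 0.2, 8.7]
gripper_width: 0.0005
finger_force: 5.3
```

The snail is home against a hard stop at x=0.5624. Trying the ladybird again.

>>> {"fn": "move_arm", "kwargs": {"motion": [[[0, 0, 0, -2, 0, 0, 255], [0, 0, 0, -4.4, 0, 1, 255], [0, 0, 0, -6.5, 0, 1, 255], [0, 0, 0, -6.5, 4, 1, 255], [0, 0, 0, -6.5, 8.4, 1, 255], [0, 0, 0, -6.5, 8.4, 0.1, 255], [0, 0, 0, -4.7, 8.4, 0.1, 255], [0, 0, 0, -4.3, 8.4, 0.1, 255], [0, 0, 0, -3.9, 8.4, 0.1, 255], [0, 0, 0, -3.7, 8.4, 0.1, 255], [0, 0, 0, -3.6, 8.4, 0.1, 255], [0, 0, 0, -3.6, 8.4, 0.1, 255]]]}}

```text
clock: 7.55
position: [0.5278, 0.1452, 0.0674]
tool_rot: [0.027, -3.139, 0.0]
ft_force: [-3.9, 2.8, 1.3]
gripper_width: 0.0006
finger_force: 1.9
```

>>> {"fn": "move_arm", "kwargs": {"motion": [[[0, 0, 0, 0.1, 0, 0, 255], [0, 0, 0, 0.2, 0, 0, 255], [0, 0, 0, 0.2, 0, 0, 255]]]}}

```text
clock: 7.8
position: [0.5288, 0.1451, 0.0674]
tool_rot: [0.026, -3.137, 0.0]
ft_force: [-6.0, 3.8, 3.7]
gripper_width: 0.0004
finger_force: 3.5
```

Still blocked, so the butterfly must be second.

>>> {"fn": "move_arm", "kwargs": {"motion": [[[0, 0, 0, -1.5, 0, 0, 255], [0, 0, 0, -3.0, 0, 1, 255], [0, 0, 0, -3.0, -4, 1, 255], [0, 0, 0, -3.0, -8, 1, 255], [0, 0, 0, -3.0, -12, 1, 255], [0, 0, 0, -3.0, -16.8, 1, 255], [0, 0, 0, -3.0, -16.8, 0, 255], [0, 0, 0, -1.2, -16.8, 0, 255], [0, 0, 0, -0.8, -16.8, 0, 255], [0, 0, 0, -0.4, -16.8, 0, 255], [0, 0, 0, 0, -16.8, 0, 255], [0, 0, 0, 0.1, -16.8, 0, 255], [0, 0, 0, 0.1, -16.8, 0, 255]]]}}

```text
clock: 8.88
position: [0.5321, -0.0216, 0.0676]
tool_rot: [0.03, -3.141, -0.0]
ft_force: [-0.7, -0.6, -1.0]
gripper_width: 0.0002
finger_force: 0.2
```

>>> {"fn": "move_arm", "kwargs": {"motion": [[[0, 0, 0, 0.1, 0, 0, 255], [0, 0, 0, 0.2, 0, 0, 255], [0, 0, 0, 0.2, 0, 0, 255]]]}}

```text
clock: 9.13
position: [0.5341, -0.0218, 0.0677]
tool_rot: [0.029, -3.141, -0.0]
ft_force: [-1.1, 1.4, -0.2]
gripper_width: 0.0002
finger_force: 0.7
```

>>> {"fn": "move_arm", "kwargs": {"motion": [[[0, 0, 0, 0.1, 0, 0, 255], [0, 0, 0, 0.15, 0, 0, 255], [0, 0, 0, 0.15, 0, 0, 255]]]}}

```text
clock: 9.38
position: [0.5358, -0.0221, 0.0677]
tool_rot: [-0.029, 3.141, 0.0]
ft_force: [-2.7, 1.2, -0.3]
gripper_width: 0.0005
finger_force: 0.7
```

The butterfly is free, so I'll slide it home.

>>> {"fn": "move_arm", "kwargs": {"motion": [[[0, 0, 0, 0.4, 0, 0, 255], [0, 0, 0, 0.8, 0, 0, 255], [0, 0, 0, 1.2, 0, 0, 255], [0, 0, 0, 1.6, 0, 0, 255], [0, 0, 0, 2.0, 0, 0, 255], [0, 0, 0, 2.4, 0, 0, 255], [0, 0, 0, 2.6, 0, 0, 255], [0, 0, 0, 2.8, 0, 0, 255], [0, 0, 0, 2.8, 0, 0, 255]]]}}

```text
clock: 10.13
position: [0.5637, -0.0223, 0.0677]
tool_rot: [0.029, -3.141, 0.0]
ft_force: [-3.2, 1.0, 1.1]
gripper_width: 0.0003
finger_force: 1.3
```

>>> {"fn": "move_arm", "kwargs": {"motion": [[[0, 0, 0, 0.1, 0, 0, 255], [0, 0, 0, 0.2, 0, 0, 255], [0, 0, 0, 0.2, 0, 0, 255]]]}}

```text
clock: 10.38
position: [0.5637, -0.0223, 0.0676]
tool_rot: [0.029, -3.137, -0.0]
ft_force: [-8.6, 1.3, 6.2]
gripper_width: 0.0004
finger_force: 4.4
```

>>> {"fn": "move_arm", "kwargs": {"motion": [[[0, 0, 0, 0.1, 0, 0, 255], [0, 0, 0, 0.2, 0, 0, 255], [0, 0, 0, 0.2, 0, 0, 255]]]}}

```text
clock: 10.63
position: [0.5637, -0.0223, 0.0675]
tool_rot: [0.029, -3.133, -0.0]
ft_force: [-13.0, 0.7, 11.9]
gripper_width: 0.0001
finger_force: 7.3
```

The butterfly is home. Now the ladybird.

>>> {"fn": "move_arm", "kwargs": {"motion": [[[0, 0, 0, -2, 0, 0, 255], [0, 0, 0, -4.4, 0, 1, 255], [0, 0, 0, -6.8, 0, 1, 255], [0, 0, 0, -6.8, 4, 1, 255], [0, 0, 0, -6.8, 8, 1, 255], [0, 0, 0, -6.8, 12, 1, 255], [0, 0, 0, -6.8, 16.8, 1, 255], [0, 0, 0, -6.8, 16.8, 0, 255], [0, 0, 0, -5, 16.8, 0, 255], [0, 0, 0, -4.6, 16.8, 0, 255], [0, 0, 0, -4.2, 16.8, 0, 255], [0, 0, 0, -3.9, 16.8, 0, 255], [0, 0, 0, -3.8, 16.8, 0, 255], [0, 0, 0, -3.8, 16.8, 0, 255]]]}}

```text
clock: 11.8
position: [0.5297, 0.145, 0.0677]
tool_rot: [0.027, -3.141, 0.0]
ft_force: [0.9, 0.6, 0.2]
gripper_width: 0.0007
finger_force: 0.1
```

>>> {"fn": "move_arm", "kwargs": {"motion": [[[0, 0, 0, 0.1, 0, 0, 255], [0, 0, 0, 0.2, 0, 0, 255], [0, 0, 0, 0.2, 0, 0, 255]]]}}

```text
clock: 12.05
position: [0.5315, 0.1453, 0.0677]
tool_rot: [0.028, -3.141, 0.0]
ft_force: [-1.9, -0.7, 0.2]
gripper_width: 0.0004
finger_force: 0.7
```

>>> {"fn": "move_arm", "kwargs": {"motion": [[[0, 0, 0, 0.1, 0, 0, 255], [0, 0, 0, 0.15, 0, 0, 255], [0, 0, 0, 0.15, 0, 0, 255]]]}}

```text
clock: 12.3
position: [0.5333, 0.1457, 0.0677]
tool_rot: [0.029, -3.141, 0.0]
ft_force: [-2.2, -0.3, 0.6]
gripper_width: 0.0008
finger_force: 0.7
```

Free now. Sliding it home.

>>> {"fn": "move_arm", "kwargs": {"motion": [[[0, 0, 0, 0.4, 0, 0, 255], [0, 0, 0, 0.8, 0, 0, 255], [0, 0, 0, 1.2, 0, 0, 255], [0, 0, 0, 1.6, 0, 0, 255], [0, 0, 0, 2.0, 0, 0, 255], [0, 0, 0, 2.4, 0, 0, 255], [0, 0, 0, 2.6, 0, 0, 255], [0, 0, 0, 2.8, 0, 0, 255], [0, 0, 0, 2.8, 0, 0, 255]]]}}

```text
clock: 13.05
position: [0.5611, 0.1459, 0.0677]
tool_rot: [0.028, -3.141, -0.0]
ft_force: [-3.5, 1.4, 1.4]
gripper_width: 0.0001
finger_force: 1.6
```

>>> {"fn": "move_arm", "kwargs": {"motion": [[[0, 0, 0, 0.1, 0, 0, 255], [0, 0, 0, 0.2, 0, 0, 255], [0, 0, 0, 0.2, 0, 0, 255]]]}}

```text
clock: 13.3
position: [0.5611, 0.1458, 0.0677]
tool_rot: [0.028, -3.137, 0.0]
ft_force: [-10.1, 2.3, 6.2]
gripper_width: 0.0002
finger_force: 4.8
```

>>> {"fn": "move_arm", "kwargs": {"motion": [[[0, 0, 0, 0.1, 0, 0, 255], [0, 0, 0, 0.2, 0, 0, 255], [0, 0, 0, 0.2, 0, 0, 255]]]}}

```text
clock: 13.55
position: [0.5612, 0.1457, 0.0676]
tool_rot: [0.028, -3.133, 0.001]
ft_force: [-15.8, 3.0, 13.0]
gripper_width: 0.0006
finger_force: 8.0
```

All three animals are home. Next I'll lift over to the right side of the gate knob.

>>> {"fn": "move_arm", "kwargs": {"motion": [[[0, 0, 0, -2, 0, 0, 255], [0, 0, 0, -3, 0, 4, 255], [0, 0, 0, -3, 0, 8, 255], [0, 0, 0, -3, 0, 11, 255], [0, 0, 0, -1, -3, 11, 255], [0, 0, 0, 1, -6, 11, 255], [0, 0, 0, 3, -9, 11, 255], [0, 0, 0, 5, -12, 11, 255], [0, 0, 0, 7, -15, 11, 255], [0, 0, 0, 8.8, -17.4, 11, 255], [0, 0, 0, 8.8, -17.4, 11, 255], [0, 0, 0, 8.8, -17.4, 8, 255], [0, 0, 0, 8.8, -17.4, 5, 255], [0, 0, 0, 8.8, -17.4, 3.3, 255], [0, 0, 0, 8.8, -17.4, 3.1, 255], [0, 0, 0, 8.8, -17.4, 3.1, 255]]]}}

```text
clock: 14.88
position: [0.6528, -0.028, 0.0979]
tool_rot: [0.029, -3.14, 0.0]
ft_force: [-0.5, 0.1, -0.3]
gripper_width: 0.0002
finger_force: 0.0
```

```bash
python3 - <<'E'
from h import *
c=optics.camera("scene");cv2.imwrite("pics/s2.png",cv2.resize(c["img"][140:310,210:430],None,fx=3.4,fy=3.4,interpolation=2));print(sense()["position"],sense()["ft_force"])
E
```

```text
[ 0.65373765 -0.02803128  0.0992378 ] [ 0.19815104  0.00207496 -0.03135803]
```

View pics/s2.png

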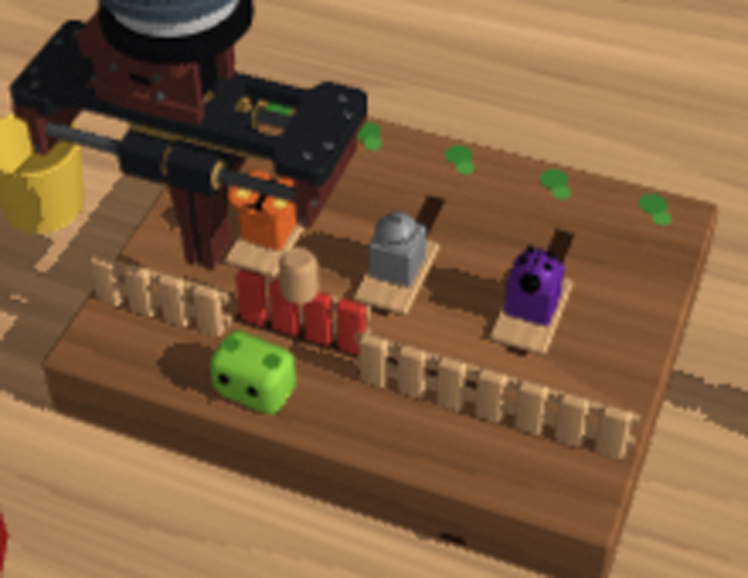

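The fingertips (200,265) are beside the knob (298,275), on its right-hand world side, and all three animals are forward. Now I'll probe the gate.

>>> {"fn": "move_arm", "kwargs": {"motion": [[[0, 0, 0, 0, 1, 0, 255], [0, 0, 0, 0, 2, 0, 255], [0, 0, 0, 0, 2.5, 0, 255], [0, 0, 0, 0, 3, 0, 255], [0, 0, 0, 0, 3.3, 0, 255], [0, 0, 0, 0, 3.3, 0, 255]]]}}

```text
clock: 15.43
position: [0.6534, 0.0057, 0.0991]
tool_rot: [-0.03, 3.141, 0.0]
ft_force: [-0.7, 0.5, 0.3]
gripper_width: 0.0007
finger_force: 0.0
```

>>> {"fn": "move_arm", "kwargs": {"motion": [[[0, 0, 0, 0, 0.2, 0, 255], [0, 0, 0, 0, 0.4, 0, 255], [0, 0, 0, 0, 0.4, 0, 255]]]}}

```text
clock: 15.68
position: [0.6532, 0.0089, 0.0986]
tool_rot: [0.028, -3.141, -0.0]
ft_force: [0.2, 0.6, -0.1]
gripper_width: 0.0004
finger_force: 0.0
```

>>> {"fn": "move_arm", "kwargs": {"motion": [[[0, 0, 0, 0, 0.2, 0, 255], [0, 0, 0, 0, 0.3, 0, 255], [0, 0, 0, 0, 0.3, 0, 255]]]}}

```text
clock: 15.93
position: [0.6532, 0.0116, 0.0986]
tool_rot: [0.028, -3.141, 0.0]
ft_force: [-0.1, -1.7, 0.2]
gripper_width: 0.0006
finger_force: 0.5
```

>>> {"fn": "move_arm", "kwargs": {"motion": [[[0, 0, 0, 0, 0.2, 0, 255], [0, 0, 0, 0, 0.3, 0, 255], [0, 0, 0, 0, 0.3, 0, 255]]]}}

```text
clock: 16.18
position: [0.6532, 0.0149, 0.0986]
tool_rot: [0.029, -3.141, 0.0]
ft_force: [-0.0, -0.7, 0.7]
gripper_width: 0.0004
finger_force: 0.5
```

Contact was near y=0.010. I'll keep going gently past the possible lock point.

>>> {"fn": "move_arm", "kwargs": {"motion": [[[0, 0, 0, 0, 0.2, 0, 255], [0, 0, 0, 0, 0.3, 0, 255], [0, 0, 0, 0, 0.3, 0, 255]]]}}

```text
clock: 16.43
position: [0.6531, 0.018, 0.0986]
tool_rot: [0.029, -3.141, -0.0]
ft_force: [-0.9, -1.0, 0.3]
gripper_width: 0.0003
finger_force: 0.4
```

>>> {"fn": "move_arm", "kwargs": {"motion": [[[0, 0, 0, 0, 0.2, 0, 255], [0, 0, 0, 0, 0.3, 0, 255], [0, 0, 0, 0, 0.3, 0, 255]]]}}

```text
clock: 16.68
position: [0.6531, 0.021, 0.0986]
tool_rot: [0.029, -3.141, -0.0]
ft_force: [-0.5, -1.3, 0.3]
gripper_width: 0.0005
finger_force: 0.4
```

>>> {"fn": "move_arm", "kwargs": {"motion": [[[0, 0, 0, 0, 0.5, 0, 255], [0, 0, 0, 0, 1, 0, 255], [0, 0, 0, 0, 1.5, 0, 255], [0, 0, 0, 0, 2, 0, 255], [0, 0, 0, 0, 2.5, 0, 255], [0, 0, 0, -0.1, 3, 0, 255], [0, 0, 0, -0.1, 3.5, 0, 255], [0, 0, 0, -0.1, 4, 0, 255], [0, 0, 0, -0.1, 4.5, 0, 255], [0, 0, 0, -0.1, 5, 0, 255], [0, 0, 0, -0.1, 5.2, 0, 255], [0, 0, 0, -0.1, 5.2, 0, 255]]]}}

```text
clock: 17.68
position: [0.6523, 0.0735, 0.0987]
tool_rot: [-0.029, 3.141, 0.001]
ft_force: [0.3, -0.6, -0.2]
gripper_width: 0.0006
finger_force: 0.0
```

>>> {"fn": "move_arm", "kwargs": {"motion": [[[0, 0, 0, 0, 0.2, 0, 255], [0, 0, 0, 0, 0.3, 0, 255], [0, 0, 0, 0, 0.3, 0, 255]]]}}

```text
clock: 17.93
position: [0.6522, 0.0758, 0.0987]
tool_rot: [-0.028, 3.141, 0.0]
ft_force: [0.9, 0.0, -0.9]
gripper_width: 0.0004
finger_force: 0.2
```

>>> {"fn": "move_arm", "kwargs": {"motion": [[[0, 0, 0, 0, 0.2, 0, 255], [0, 0, 0, 0, 0.3, 0, 255], [0, 0, 0, 0, 0.3, 0, 255]]]}}

```text
clock: 18.18
position: [0.6522, 0.0788, 0.0987]
tool_rot: [0.029, -3.141, -0.0]
ft_force: [-0.5, -1.6, -0.0]
gripper_width: 0.0003
finger_force: 0.5
```

>>> {"fn": "move_arm", "kwargs": {"motion": [[[0, 0, 0, 0, 0.2, 0, 255], [0, 0, 0, 0, 0.3, 0, 255], [0, 0, 0, 0, 0.3, 0, 255]]]}}

```text
clock: 18.43
position: [0.6522, 0.0794, 0.0987]
tool_rot: [0.03, -3.141, 0.005]
ft_force: [-0.8, -11.9, 2.1]
gripper_width: 0.0002
finger_force: 6.0
```

>>> {"fn": "move_arm", "kwargs": {"motion": [[[0, 0, 0, 0, 0.2, 0, 255], [0, 0, 0, 0, 0.2, 0, 255]]]}}

```text
clock: 18.6
position: [0.6522, 0.0797, 0.0988]
tool_rot: [0.03, -3.141, 0.009]
ft_force: [-0.1, -19.6, 1.9]
gripper_width: 0.0004
finger_force: 9.8
```

The gate has hit its end stop. I'll retreat and check.

>>> {"fn": "move_arm", "kwargs": {"motion": [[[0, 0, 0, 0, -1, 0, 255], [0, 0, 0, 0, -2, 0, 255], [0, 0, 0, 0, -2, 3, 255], [0, 0, 0, 0, -2, 7, 255], [0, 0, 0, 0, -2, 11, 255], [0, 0, 0, -4, -2, 14, 255], [0, 0, 0, -8, -2, 14, 255], [0, 0, 0, -12, -2, 14, 255], [0, 0, 0, -16, -2, 14, 255], [0, 0, 0, -20, -2, 14, 255], [0, 0, 0, -20, -2, 14, 255], [0, 0, 0, -20, -2, 14, 255]]]}}

```text
clock: 19.6
position: [0.4504, 0.0638, 0.2389]
tool_rot: [-0.029, 3.141, 0.001]
ft_force: [1.0, -0.5, 1.1]
gripper_width: 0.0007
finger_force: 0.0
```

```bash
python3 - <<'E'
from h import *
c=optics.camera("scene");cv2.imwrite("pics/s3.png",cv2.resize(c["img"][140:310,210:460],None,fx=3.2,fy=3.2,interpolation=2));print(sense()["position"],sense()["ft_force"])
E
```

```text
[0.45253527 0.06393069 0.23934524] [ 1.01996657 -0.18351717  0.30388317]
```

View pics/s3.png

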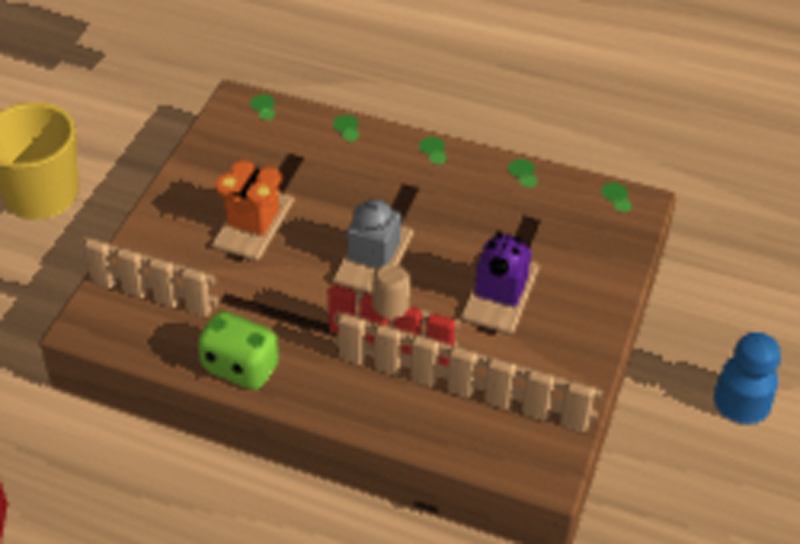

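The animals are forward at (250,205), (373,240) and (503,275). The gate knob is at its open end (390,292), and the caterpillar, doll and cup look undisturbed. Handing in.

```bash
python3 -c "
from bench import robot
print(robot.finish_job())"
```

```text
the job is handed in; nothing more can be done
None
```

Job handed in, no verdict returned: all three animals were pushed to their end stops (snail, butterfly, ladybird), the gate is fully open, and the caterpillar, doll and cup look undisturbed in the last picture.

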